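# Vent the curing cabinet: shutdown keys, then the sagging bolt

## Robot

A 6-joint arm with a two-finger parallel gripper is mounted at the origin on the work surface; the furniture and walls round the work are solid. World frame = base frame: x ahead of the robot, y to its left, z up, the work surface at z = 0. Lengths are in m, angles in rad, forces in N, time in s.
With the tool pointing down it reaches from about 0.325 to 0.9 m from the base axis. Payload 3.5 kg.
Tool frame: the origin (TCP) lies on the centre line of the jaws, within the pads' length; the fingertips stand 11 mm ahead of it and the grasp point (between the pads) lies 8 mm behind it (env.tip_reach is the distance from the TCP to the fingertips, in m); y points along the fingers, x is the direction in which the jaws open and shut, and the axes are right-handed (so a half turn about y gives the same grasp; the last joint's range is limited). The gripper opens to 85 mm and grips with 20 to 120 N. Pads are 22 mm wide; open, the fingers measure 114 mm over their backs; the gripper's body (76 mm by 85 mm) begins 54 mm behind the grasp point. The pads swing forward as they close: fully open they stand 13 mm farther back than shut.
Start: joints at [-1.353, 0.276, -0.026, 1.268, 0, 1.467], TCP at [0.197, -0.593, 0.242] pointing down, gripper open.
Joint ranges: [-3.12, 3.12], [-0.85, 1.88], [-1.08, 1.24], [-1.95, 2.15], [-1.57, 1.53], [-3.14, 3.14]. Speed limits (rad/s): [2.57, 2.57, 3.14, 3.14, 3.14, 3.14].

## Interface

Orientations are given as a unit quaternion [w, x, y, z].
In Python, from workcell import env, viewer, nets gives the robot as it stands.
- The arm moves only by the tool jog_arm, never from a script. Its argument "deltas" is a list of rows, each a list of 3 entries, a list of its own where there are three numbers: the shift along the tool's x, y, z in mm, then the turn, a rotation vector about the tool's x, y, z in degrees, then the closure, from -1 (fully open) to 1 (shut). A call has exactly 8 rows; each row shifts and turns the pose as measured when the row begins, along the tool's axes as they then stand; what a row does not reach is not made up. A row lasts 1/12 s, in which the tool goes at most 41.7 mm and 7.16 degrees, less where a joint would pass 70% of its speed; a pose out of reach is approached as far as the arm can. A call with a gripper value outside its range is refused whole. The fingers move at their own pace and stop on an object; the grip force is fixed at half the most. Time passes only in rows, so rows that do not move let the fingers close, or fill a call up. It gives the time, the measured TCP pose, the force and the opening at its end, in the units of the state.
- env.sense(): the state, without advancing time (a new reading comes with each control period).
- viewer.grab_frame(name): name is "scene" or "top" or "wrist"; returns the picture (400x640x3 uint8, red, green, blue); there is no depth.
- viewer.get_calibration(name): a dict with "fov_y" (degrees; the focal length in pixels is half the picture's height over the tangent of half this angle, whatever the lens; pixels are square), "cx", "cy" (the principal point, pixels), "rvec" (rotation vector, rad) and "tvec" (3), from world to camera coordinates, as OpenCV has them; the wrist camera has in their place "T_tool_cam" (4x4, takes a point from camera to tool coordinates, whose origin is the TCP and whose axes are the tool frame's). Camera axes: x right, y down, z forward; pixel columns grow to the right and rows downward; lengths in m; the calibration is good to about 2 mm. A picture is of the moment at which its call begins: read the wrist's pose just before it. get_calibration takes no time and is no camera call.
- env.finish_job(): hands the job in, once; it reports no verdict.
Trained networks look in the newest picture that a camera, given by its name, has taken for a name from the list of things; names that differ only in an ending like _2 or _b are one class to them, and where a whole thing is asked for, a point or a joint stands for the part that bears it (a point fixed in the world has none). Each returns a list of dicts, best first, with "score" (0 to 1); they miss things now and then, are a little off and sometimes report something else, mostly with a low value. They report only what shows in the picture. A call takes as long as a camera call.
- nets.find_in(camera, name): "centre" ([x, y, z] in m, in world coordinates, good to about 4 mm: the middle of the surface that is visible of it).
- nets.masks_of(camera, name): "region" (400x640 bool, what is visible of it).
- nets.landmark_of(camera, name): "centre" ([x, y, z] in m, in world coordinates, good to about 4 mm: a listed point, or the origin of a listed thing).
The state is a dict: "clock": time; "joint_pos": joint angles; "joint_velocities": joint speeds; "tau": joint torques, N m; "eef_pos": TCP position; "orientation": TCP orientation; "force": force on the tool from outside, world axes, zero at the start; "moment": the same for the moment, N m; "opening": finger opening in m.
Only numpy, scipy, OpenCV 4.12 (cv2) and the standard library are available. Lean on these libraries where they do the work, as an engineer would, in place of code of your own. Each camera call takes 0.05 s, during which the arm holds its last target. There are 200 camera calls.

## Task

Shut the small curing cabinet down at the keypad by pressing the red, then the yellow, then the green key fully, one at a time. Then free the gate: its barrel bolt sags, so lift it by its red upright grip to carry the thick nose over the bent lip of the keeper while you draw it out, without wrenching it. Pull the self-closing gate about 20 degrees ajar (not wide open) by the grip and finish still gripping it there, so the gate stays ajar; leave the glass bottle, the pigment pot and the copper-coloured cap standing undisturbed.

Things in the scene. Friction and masses are not known exactly. Their poses are not given: they have to be found in the camera images.
- cabinet: White sheet-metal curing cabinet, fixed, 130 deep (x) x 300 wide (y) x 160 mm high; origin at the centre of its underside. Its own -x side is the front, with the amber-paned gate facing the robot. Nothing on it but the bolt's grip rises above 160 mm.
- bolt: Steel barrel bolt on the front of the gate, 100 to 210 g; origin on its axis straight under the grip, y axis along the bolt; axis 124.5 mm above the table when sagging. It turns with the gate. Shaft 10 mm thick. The grip is a vertical red plastic cylinder with black bands, 18 mm diameter, 45 mm tall, from 30 to 75 mm above the axis.
- bolt_grip (a point): Point on the axis of the bolt's vertical red grip, 20 mm below its top: 180 mm above the table when the bolt sags. In the cabinet's frame, shut: (-96, -25, 179.5) mm.
- bolt_slide (a joint): Draw of the bolt, m: 0 shot into the keeper, 0.036 fully drawn towards the gate's hinge (+y of the gate and, when shut, of the cabinet). Clear of the keeper beyond 0.020. About 1.5 N friction.
- bolt_lift (a joint): Height of the bolt in its worn, slotted guides, m: 0 sagging (it falls back when let go), 0.016 at the top of the slots. The nose clears the lip above 0.006; once drawn out it may sag again.
- gate (a joint): Opening of the gate, rad: 0 shut, grows as the free (right) edge swings out towards the robot, stop at 1.2. A spring of 0.3 to 0.7 N m always pulls it shut (about 3 N at the grip at 20 degrees). It cannot open while the nose is in the keeper.
- gate_hinge (a point): Point on the gate's vertical hinge axis, at the left (+y) front edge of the cabinet, 125 mm above the table; in the cabinet's frame (-71, 143) mm. Shut, the grip stands 168 mm to its -y and 25 mm to its -x; with the bolt fully drawn 132 mm to its -y.
- console: Grey keypad console, fixed on the table, 84 (x) x 200 (y) mm, top at 39 mm; origin at the centre of its underside. Carries three round keys in a row along y, 60 mm apart; which colour is where varies.
- key_red_top (a point): Centre of the top of the red key, 26 mm diameter, 57 mm above the table when up, standing 6 mm above its black round housing (42 mm diameter).
- key_yellow_top (a point): The same for the yellow key.
- key_green_top (a point): The same for the green key.
- key_red (a joint): Travel of the red key straight down, m: 0 up, 0.006 fully down; the spring needs about 4 N and lifts it again. Counts as pressed beyond 0.004.
- key_yellow (a joint): Travel of the yellow key straight down, m: 0 up, 0.006 fully down; the spring needs about 4 N and lifts it again. Counts as pressed beyond 0.004.
- key_green (a joint): Travel of the green key straight down, m: 0 up, 0.006 fully down; the spring needs about 4 N and lifts it again. Counts as pressed beyond 0.004.
- bottle: Bystander: empty clear glass conical bottle, 57 mm diameter, 104 mm tall, standing on the table between console and gate; origin at the centre of its underside.
- paint_pot: Bystander: small white and black pigment pot, 29 mm diameter, 52 mm tall, behind the console; origin at the centre of its underside.
- spare_cap: Bystander: copper-coloured bottle cap, 33 mm diameter, 22 mm tall, behind the console; origin at the centre of its underside.
- keeper_lip (a point): Middle of the upper edge of the dark lip, 5 mm thick, bent up at the mouth of the keeper. The keeper is a steel staple, 24 mm wide, on the front post at the cabinet's right (-y) end, its mouth looking to +y, its top 159 mm above the table. The lip stops the bolt's nose until the nose is lifted 6 mm.
- bolt_nose (a point): Centre of the bolt's thick nose, a collar of 24 mm diameter and 10 mm length, 102 mm to the bolt's -y from its origin. Shot, it lies behind the keeper's lip.

How it is judged:
On the way, in this order (a step that is already met when the one before it is completed fails the run):
1. red key pressed down, the other two up (value of joint key_red above 0.004 m and value of joint each of key_yellow, key_green below 0.002 m), for 0.05 s.
2. yellow key pressed down, the other two up (value of joint key_yellow above 0.004 m and value of joint each of key_red, key_green below 0.002 m), for 0.05 s.
3. green key pressed down, the other two up (value of joint key_green above 0.004 m and value of joint each of key_red, key_yellow below 0.002 m), for 0.05 s.
4. the sagging bolt is lifted by more than 5 mm, not yet drawn out (value of joint bolt_lift above 0.005 m and value of joint bolt_slide below 0.018 m).
5. the bolt is drawn clear of the keeper (value of joint bolt_slide above 0.02 m), for 0.05 s.
At the end, for the whole second after the job is handed in: The gate stands 0.2 to 0.52 rad (11 to 30 degrees) ajar and still (under 0.08 rad/s), the bolt is drawn more than 18 mm, and the fingers grip the bolt (more than 2 N) and so hold the gate against its spring (value of joint gate between 0.2 and 0.52 rad and value of joint bolt_slide above 0.018 m and velocity of joint gate between -0.08 and 0.08 rad/s and contact force between the fingers and bolt above 2 N); the arm keeps its last pose, push and grip.
It fails at once if two keys down at once (value of joint each of key_red, key_yellow above 0.003 m or value of joint each of key_red, key_green above 0.003 m or value of joint each of key_yellow, key_green above 0.003 m).
It fails at once if the bolt is wrenched against the keeper with more than 40 N (contact force between bolt and cabinet above 40 N).
It fails at once if the gate is thrown open beyond 0.7 rad (value of joint gate above 0.7 rad).
It fails at once if a bystander is shifted more than 30 mm or tipped (distance of any of bottle, paint_pot, spare_cap from where it was at the start of the episode above 0.03 m or angle between any of bottle, paint_pot, spare_cap's own z axis and vertical above 0.5 rad).
It also fails if it takes over 48 s, if anything falls off the work surface, if the arm or the gripper's body presses on something with over 40 N, if the wrist force passes 120 N, or if a joint passes its speed limit or range.

## Working session

There is one attempt and no reset: what is moved stays moved. The work goes in short steps, Python scripts to look and compute and a tool call to move; the robot and the scene stay as the last step left them, time stands still between calls to the robot, and variables do not carry over. Pictures are saved under pics/ and viewed, about 8 in all and at most 12, crops included, and the job is handed in when it is done.

Besides the shell and the picture viewer there is one more tool, called by a JSON object that holds its "method" and its "body". jog_arm: Moves the arm, as the interface text tells. Its arguments: {"type":"object","properties":{"deltas":{"type":"array","items":{"type":"array"}}},"required":["deltas"]}

```bash
mkdir -p pics; cat > h.py <<'E'
import numpy as np,cv2
from scipy.spatial.transform import Rotation as R
from workcell import env,viewer,nets
def st():
    s=env.sense();q=np.array(s['orientation']);r=R.from_quat(q[[1,2,3,0]])
    return s,np.array(s['eef_pos']),r
def show():
    s,p,r=st();print(round(s['clock'],2),'tcp',p.round(4),'F',np.round(s['force'],1),'op',round(s['opening'],4),'q',np.round(s['joint_pos'],2));print(r.as_matrix().round(3))
def to_tool(d):
    return st()[2].inv().apply(d)
E
python3 - <<'E'
from h import *
show()
ims=[]
for c in['scene','top']:
    im=viewer.grab_frame(c);cv2.imwrite(f'pics/{c}0.png',im[:,:,::-1])
    for n in['key_red_top','key_yellow_top','key_green_top','bolt_grip','keeper_lip','gate_hinge','bolt_nose','cabinet','bottle','paint_pot','spare_cap','console']:
        print(c,n,[(np.round(d['centre'],3).tolist(),round(d['score'],2)) for d in nets.landmark_of(c,n)[:2]])
E
```

```text
0.0 tcp [ 0.1969 -0.5923  0.2411] F [ 1.1 -0.8 -1. ] op 0.0852 q [-1.35  0.28 -0.03  1.27  0.    1.47]
[[ 0.315 -0.     0.949]
 [-0.949  0.002  0.315]
 [-0.002 -1.     0.   ]]
scene key_red_top [([0.496, -0.276, 0.062], 0.52)]
scene key_yellow_top [([0.493, -0.339, 0.061], 0.52)]
scene key_green_top [([0.5, -0.396, 0.06], 0.6)]
scene bolt_grip [([0.526, 0.016, 0.174], 0.63)]
scene keeper_lip [([0.55, -0.066, 0.121], 0.76)]
scene gate_hinge [([0.513, 0.187, 0.126], 0.77), ([0.55, -0.071, 0.122], 0.22)]
scene bolt_nose [([0.548, -0.084, 0.128], 0.55)]
scene cabinet [([0.609, 0.066, 0.001], 0.71)]
scene bottle [([0.44, -0.087, -0.002], 0.7)]
scene paint_pot []
scene spare_cap [([0.688, -0.312, 0.001], 0.44)]
scene console [([0.499, -0.34, -0.002], 0.88), ([0.51, 0.189, 0.124], 0.52)]
top key_red_top [([0.5, -0.279, 0.06], 0.65)]
top key_yellow_top [([0.498, -0.339, 0.061], 0.66)]
top key_green_top [([0.501, -0.4, 0.061], 0.44)]
top bolt_grip [([0.523, 0.021, 0.173], 0.6)]
top keeper_lip [([0.545, -0.069, 0.118], 0.74), ([0.497, -0.336, 0.003], 0.45)]
top gate_hinge [([0.509, 0.187, 0.124], 0.95)]
top bolt_nose [([0.543, -0.078, 0.124], 0.47)]
top cabinet []
top bottle [([0.435, -0.088, 0.003], 0.6)]
top paint_pot [([0.688, -0.205, -0.002], 0.6)]
top spare_cap [([0.687, -0.317, 0.002], 0.5)]
top console [([0.497, -0.335, 0.001], 0.7), ([0.498, -0.342, 0.063], 0.56)]
```

View pics/scene0.png

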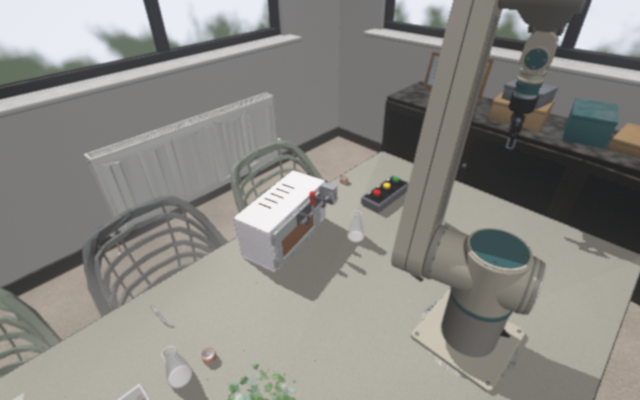

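View pics/top0.png

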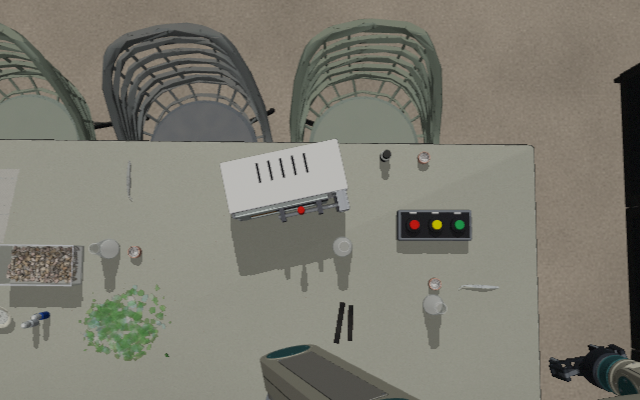

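```bash
cat >> h.py <<'E'
def ray(cam,uv,z):
    c=viewer.get_calibration(cam);f=200/np.tan(np.radians(c['fov_y']/2))
    Rm=cv2.Rodrigues(np.array(c['rvec'],float))[0];t=np.array(c['tvec'],float).ravel()
    d=Rm.T@np.array([(uv[0]-c['cx'])/f,(uv[1]-c['cy'])/f,1]);o=-Rm.T@t
    return o+d*(z-o[2])/d[2]
E
python3 - <<'E'
from h import *
im=cv2.imread('pics/top0.png').astype(int);b,g,r=im[...,0],im[...,1],im[...,2]
def cen(m,x0,x1,y0,y1):
    ys,xs=np.nonzero(m[y0:y1,x0:x1]);return xs.mean()+x0,ys.mean()+y0,len(xs)
red=(r>150)&(g<70)&(b<70);yel=(r>150)&(g>150)&(b<90);gr=(g>r+40)&(g>b+20)
for n,m,x in[('red',red,400),('yel',yel,424),('green',gr,446)]:
    c=cen(m,x,x+28,212,240);print(n,c,ray('top',c,.056).round(4))
c=cen(red,290,312,200,220);print('grip',c,ray('top',c,.19).round(4), viewer.get_calibration('top'))
w=((im.min(2)>185)).astype(np.uint8);w[:130]=0;w[225:]=0;w[:,:210]=0;w[:,360:]=0
cn=max(cv2.findContours(w,0,2)[0],key=cv2.contourArea);rc=cv2.minAreaRect(cn)
P=np.array([ray('top',q,.16) for q in cv2.boxPoints(rc)]);print(P.round(3))
for i in range(4):
    d=P[(i+1)%4]-P[i];print(np.hypot(*d[:2]).round(3),np.degrees(np.arctan2(d[1],d[0])).round(1))
E
```

```text
red (np.float64(414.0689655172414), np.float64(223.98275862068965), 58) [ 0.4993 -0.2791  0.056 ]
yel (np.float64(436.52542372881356), np.float64(224.0677966101695), 59) [ 0.4997 -0.339   0.056 ]
green (np.float64(459.17721518987344), np.float64(224.36708860759495), 79) [ 0.4995 -0.3993  0.056 ]
grip (np.float64(300.5), np.float64(209.5), 32) [0.5241 0.02   0.19  ] {'fov_y': 42.94028509486926, 'cx': 315.965993243269, 'cy': 205.57314045466504, 'rvec': array([ 2.18714441, -2.16460794,  0.09499801]), 'tvec': array([-0.02263536,  0.5484544 ,  1.36820294])}Traceback (most recent call last):
  File "<stdin>", line 10, in <module>
ValueError: max() iterable argument is empty
```

{"method": "jog_arm", "body": {"deltas": [[[-18,0,34],[0,0,0],1],[[-18,0,34],[0,0,0],1],[[-18,0,34],[0,0,0],1],[[-18,0,34],[0,0,0],1],[[-18,0,34],[0,0,0],1],[[-18,0,34],[0,0,0],1],[[-18,0,34],[0,0,0],1],[[-18,0,34],[0,0,0],1]]}}

```text
clock: 1.97
eef_pos: [0.4137, -0.371, 0.2416]
orientation: [-0.568, 0.572, -0.417, 0.42]
force: [1.0, 0.2, 0.3]
opening: -0.0002
```

```bash
python3 - <<'E'
from h import *
show();print(env.tip_reach)
_,p,r=st()
print((r.inv().apply(np.array([.4995,-.279,.085])-p)*1000).round(1))
E
```

```text
1.97 tcp [ 0.4137 -0.371   0.2416] F [1.  0.2 0.3] op -0.0002 q [-0.85  0.15 -0.18  1.23 -0.    1.99]
[[ 0.3    0.     0.954]
 [-0.954 -0.007  0.3  ]
 [ 0.007 -1.    -0.002]]
0.011
[-63.1 156.  109.8]
```

{"method": "jog_arm", "body": {"deltas": [[[-13,25,22],[0,1,0],1],[[-13,25,22],[0,1,0],1],[[-13,25,22],[0,1,0],1],[[-13,25,22],[0,1,0],1],[[-11,25,21],[0,1,0],1],[[0,20,0],[0,1,0],1],[[0,5,0],[0,0,0],1],[[0,0,0],[0,0,0],1]]}}

```text
clock: 2.63
eef_pos: [0.5148, -0.2732, 0.0904]
orientation: [-0.548, 0.551, -0.439, 0.452]
force: [-0.3, -0.5, -0.1]
opening: -0.0
```

```bash
python3 - <<'E'
from h import *
show()
_,p,r=st()
print((r.inv().apply(np.array([.4995,-.279,.0625])-p)*1000).round(1))
E
```

```text
2.63 tcp [ 0.5148 -0.2732  0.0904] F [-0.3 -0.5 -0.1] op -0.0 q [-0.6   0.31 -0.32  0.92 -0.01  2.34]
[[ 0.207  0.011  0.978]
 [-0.978 -0.014  0.207]
 [ 0.016 -1.     0.008]]
[  2.   27.8 -16.4]
```

{"method": "jog_arm", "body": {"deltas": [[[2,0,-14],[0,0,0],1],[[0,4,0],[0,0,0],1],[[0,7,0],[0,0,0],1],[[0,7,0],[0,0,0],1],[[0,5,0],[0,0,0],1],[[0,3,0],[0,0,0],1],[[0,1,0],[0,0,0],1],[[0,0,0],[0,0,0],1]]}}

```text
clock: 3.3
eef_pos: [0.5024, -0.2838, 0.0676]
orientation: [-0.548, 0.549, -0.437, 0.456]
force: [0.2, 0.7, 3.2]
opening: 0.0001
```

```bash
python3 - <<'E'
from h import *
show()
_,p,r=st()
print((r.inv().apply(np.array([.4995,-.279,.0625])-p)*1000).round(1))
E
```

```text
3.3 tcp [ 0.5024 -0.2838  0.0676] F [0.2 0.7 3.2] op 0.0001 q [-0.62  0.32 -0.36  0.86 -0.    2.31]
[[ 0.203  0.019  0.979]
 [-0.979 -0.019  0.203]
 [ 0.022 -1.     0.015]]
[-5.4  4.9 -2. ]
```

{"method": "jog_arm", "body": {"deltas": [[[0,2,0],[0,0,0],1],[[0,3,0],[0,0,0],1],[[0,2,0],[0,0,0],1],[[0,2,0],[0,0,0],1],[[0,1,0],[0,0,0],1],[[0,1,0],[0,0,0],1],[[0,0,0],[0,0,0],1],[[0,0,0],[0,0,0],1]]}}

```text
clock: 3.97
eef_pos: [0.5026, -0.2838, 0.0668]
orientation: [-0.547, 0.551, -0.436, 0.456]
force: [-1.6, 0.3, 4.0]
opening: 0.0
```

{"method": "jog_arm", "body": {"deltas": [[[-2,5,0],[0,0,0],1],[[0,5,0],[0,0,0],1],[[0,5,0],[0,0,0],1],[[0,5,0],[0,0,0],1],[[0,5,0],[0,0,0],1],[[0,5,0],[0,0,0],1],[[0,5,0],[0,0,0],1],[[0,4,0],[0,0,0],1]]}}

```text
clock: 4.63
eef_pos: [0.5031, -0.284, 0.0656]
orientation: [-0.545, 0.554, -0.434, 0.456]
force: [-9.1, 6.9, 23.9]
opening: -0.0
```

```bash
python3 - <<'E'
from h import *
show()
im=viewer.grab_frame('wrist')
im2=viewer.grab_frame('scene')[140:240,330:450]
cv2.imwrite('pics/w1.png',np.hstack([im,cv2.resize(im2,(160*3,400),interpolation=2)])[:,:,::-1][:, :])
a=cv2.imread('pics/w1.png');cv2.imwrite('pics/w1.png',cv2.resize(a,(800,int(400*800/1120))))
E
```

```text
4.63 tcp [ 0.5031 -0.284   0.0656] F [-9.1  6.9 23.9] op -0.0 q [-0.62  0.33 -0.36  0.85 -0.01  2.31]
[[ 0.206  0.016  0.978]
 [-0.978 -0.029  0.207]
 [ 0.032 -0.999  0.01 ]]
```

View pics/w1.png

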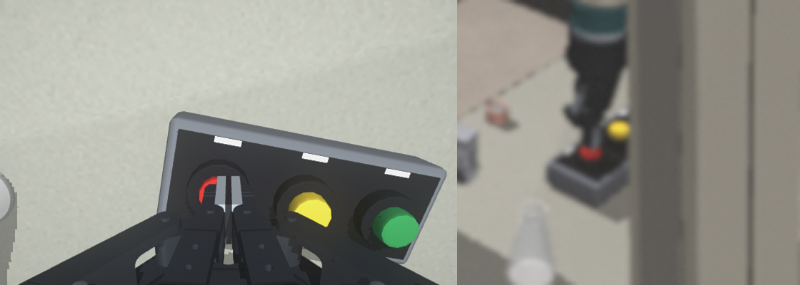

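```bash
python3 - <<'E'
from h import *
im=viewer.grab_frame('wrist')
cv2.imwrite('pics/w2.png',cv2.resize(im[200:380,230:630],(800,360),interpolation=2)[:,:,::-1])
E
```

```text
(no output)
```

View pics/w2.png

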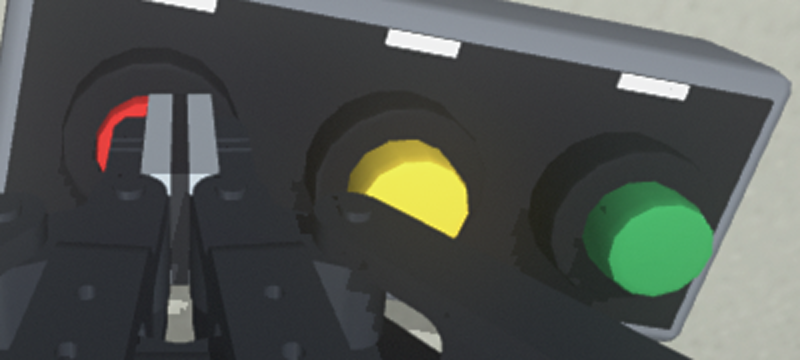

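{"method": "jog_arm", "body": {"deltas": [[[0,-12,0],[0,0,0],1],[[-5,-3,-4],[0,0,1.8],1],[[0,0,0],[0,0,0],1],[[0,0,0],[0,0,0],1],[[0,0,0],[0,0,0],1],[[0,0,0],[0,0,0],1],[[0,0,0],[0,0,0],1],[[0,0,0],[0,0,0],1]]}}

```text
clock: 5.45
eef_pos: [0.4999, -0.2809, 0.0804]
orientation: [0.551, -0.547, 0.441, -0.45]
force: [0.4, 0.7, 0.5]
opening: -0.0002
```

```bash
python3 - <<'E'
from h import *
show()
_,p,r=st()
print((r.inv().apply(np.array([.4995,-.279,.0625])-p)*1000).round(1))
E
```

```text
5.45 tcp [ 0.4999 -0.2809  0.0804] F [0.4 0.7 0.5] op -0.0002 q [-0.63  0.31 -0.35  0.9   0.01  2.31]
[[ 0.207  0.013  0.978]
 [-0.978 -0.003  0.207]
 [ 0.006 -1.     0.013]]
[-2.1 17.9 -0.2]
```

{"method": "jog_arm", "body": {"deltas": [[[-2,7,0],[0,0,0],1],[[0,6,0],[0,0,0],1],[[0,4,0],[0,0,0],1],[[0,4,0],[0,0,0],1],[[0,4,0],[0,0,0],1],[[0,3,0],[0,0,0],1],[[0,3,0],[0,0,0],1],[[0,3,0],[0,0,0],1]]}}

```text
clock: 6.12
eef_pos: [0.5005, -0.2793, 0.0657]
orientation: [0.551, -0.549, 0.44, -0.45]
force: [-7.9, 4.6, 23.4]
opening: -0.0
```

{"method": "jog_arm", "body": {"deltas": [[[0,-3,0],[0,0,0],1],[[0,0,0],[0,0,0],1],[[0,0,0],[0,0,0],1],[[0,0,0],[0,0,0],1],[[0,0,0],[0,0,0],1],[[0,0,0],[0,0,0],1],[[0,0,0],[0,0,0],1],[[0,0,0],[0,0,0],1]]}}

```text
clock: 6.78
eef_pos: [0.5008, -0.2794, 0.0685]
orientation: [0.55, -0.549, 0.439, -0.45]
force: [-0.4, -0.3, 2.3]
opening: -0.0001
```

{"method": "jog_arm", "body": {"deltas": [[[0,-15,0],[0,0,0],1],[[19,-5,-5],[0,0,0],1],[[20,0,-4],[0,0,0],1],[[18,0,-4],[0,0,0],1],[[0,0,0],[0,0,0],1],[[0,0,0],[0,0,0],1],[[0,0,0],[0,0,0],1],[[0,0,0],[0,0,0],1]]}}

```text
clock: 7.45
eef_pos: [0.4962, -0.3352, 0.084]
orientation: [0.551, -0.549, 0.443, -0.445]
force: [-0.3, -0.5, 1.2]
opening: -0.0001
```

{"method": "jog_arm", "body": {"deltas": [[[4,6,2],[0,0,0],1],[[0,6,0],[0,0,0],1],[[0,5,0],[0,0,0],1],[[0,4,0],[0,0,0],1],[[0,4,0],[0,0,0],1],[[0,3,0],[0,0,0],1],[[0,3,0],[0,0,0],1],[[0,3,0],[0,0,0],1]]}}

```text
clock: 8.12
eef_pos: [0.4997, -0.3375, 0.0657]
orientation: [-0.55, 0.552, -0.441, 0.445]
force: [-5.6, 5.0, 20.5]
opening: 0.0001
```

Bottomed at the same height and force. Next, green.

{"method": "jog_arm", "body": {"deltas": [[[0,-15,0],[0,0,0],1],[[19,-5,-3],[0,0,0],1],[[20,0,-4],[0,0,0],1],[[20,0,-4],[0,0,0],1],[[0,0,0],[0,0,0],1],[[0,0,0],[0,0,0],1],[[0,0,0],[0,0,0],1],[[0,0,0],[0,0,0],1]]}}

```text
clock: 8.78
eef_pos: [0.5012, -0.3942, 0.0848]
orientation: [0.552, -0.552, 0.441, -0.442]
force: [0.5, 0.3, 0.1]
opening: -0.0003
```

{"method": "jog_arm", "body": {"deltas": [[[5,6,-1],[0,0,0],1],[[0,6,0],[0,0,0],1],[[0,5,0],[0,0,0],1],[[0,4,0],[0,0,0],1],[[0,4,0],[0,0,0],1],[[0,3,0],[0,0,0],1],[[0,3,0],[0,0,0],1],[[0,3,0],[0,0,0],1]]}}

```text
clock: 9.45
eef_pos: [0.5018, -0.3979, 0.0658]
orientation: [-0.552, 0.554, -0.44, 0.442]
force: [-4.6, 3.7, 17.2]
opening: 0.0003
```

{"method": "jog_arm", "body": {"deltas": [[[0,-20,0],[0,0,0],1],[[0,-38,0],[0,0,0],1],[[-10,-38,0],[0,0,0],1],[[-20,-35,4],[0,0,0],-0.2],[[-25,-30,6],[0,0,0],-0.2],[[-34,-20,8],[0,0,0],-0.2],[[-38,-10,8],[0,0,0],-0.2],[[-38,0,8],[0,0,0],-0.2]]}}

```text
clock: 10.12
eef_pos: [0.4979, -0.2271, 0.2609]
orientation: [-0.55, 0.551, -0.444, 0.443]
force: [1.2, 0.2, 0.8]
opening: 0.0511
```

```bash
python3 - <<'E'
from h import *
show()
_,p,r=st()
print((r.inv().apply(np.array([.524,-.0,.255])-p)*1000).round(1))
E
```

```text
10.12 tcp [ 0.4979 -0.2271  0.2609] F [1.2 0.2 0.8] op 0.0511 q [-0.55  0.13 -0.17  1.27 -0.    2.38]
[[ 0.213 -0.001  0.977]
 [-0.977 -0.001  0.213]
 [ 0.001 -1.    -0.001]]
[-216.3    5.7   73.9]
```

{"method": "jog_arm", "body": {"deltas": [[[-36,0,10],[0,0,0],-0.2],[[-36,0,12],[0,0,0],-0.2],[[-36,0,12],[0,0,0],-0.2],[[-36,0,12],[0,0,0],-0.2],[[-30,0,11],[0,0,0],-0.2],[[-15,0,6],[0,0,0],-0.2],[[0,0,0],[0,0,0],-0.2],[[0,0,0],[0,0,0],-0.2]]}}

```text
clock: 10.78
eef_pos: [0.5156, -0.0111, 0.2588]
orientation: [0.553, -0.553, 0.442, -0.44]
force: [0.5, -0.4, -0.6]
opening: 0.0515
```

```bash
python3 - <<'E'
from h import *
show();_,p,r=st()
im=viewer.grab_frame('wrist');cv2.imwrite('pics/w3.png',im[:,:,::-1])
for n in['bolt_grip','keeper_lip','gate_hinge','bolt_nose','bolt']:
    print(n,[(np.round(d['centre'],4).tolist(),round(d['score'],2)) for d in nets.landmark_of('wrist',n)[:2]])
c=viewer.get_calibration('wrist');print(c)
E
```

```text
10.78 tcp [ 0.5156 -0.0111  0.2588] F [ 0.5 -0.4 -0.6] op 0.0515 q [-0.15  0.07 -0.23  1.26  0.    2.77]
[[ 0.223 -0.001  0.975]
 [-0.975  0.002  0.223]
 [-0.002 -1.    -0.001]]
bolt_grip [([0.5188, 0.0201, 0.1755], 0.95)]
keeper_lip [([0.5405, -0.0638, 0.1215], 0.86)]
gate_hinge [([0.6073, 0.0649, 0.0014], 0.25)]
bolt_nose [([0.5513, -0.077, 0.1245], 0.56)]
bolt []
{'fov_y': 59.32759166185651, 'cx': 319.510447914568, 'cy': 202.53613489955114, 'T_tool_cam': array([[ 9.99999563e-01,  7.16860878e-04,  5.99478711e-04,
         6.66368174e-06],
       [-3.75559478e-04, -2.79124040e-01,  9.60254981e-01,
        -1.33218850e-01],
       [ 8.55698149e-04, -9.60254787e-01, -2.79123649e-01,
         7.11028127e-02],
       [ 0.00000000e+00,  0.00000000e+00,  0.00000000e+00,
         1.00000000e+00]])}
```

View pics/w3.png

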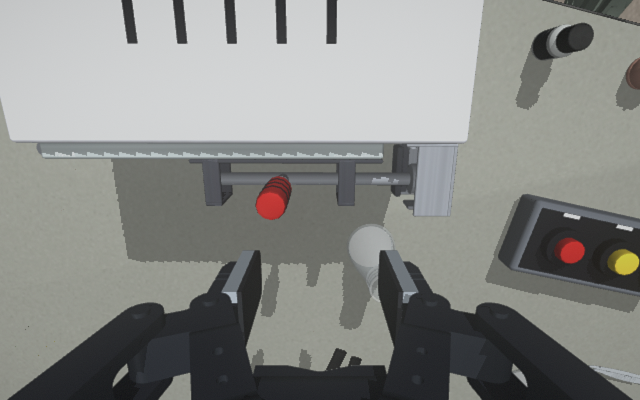

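```bash
cat >> h.py <<'E'
def wray(uv,z):
    s,p,r=st();c=viewer.get_calibration('wrist');f=200/np.tan(np.radians(c['fov_y']/2));T=np.array(c['T_tool_cam'])
    d=r.apply(T[:3,:3]@np.array([(uv[0]-c['cx'])/f,(uv[1]-c['cy'])/f,1]));o=p+r.apply(T[:3,3])
    return o+d*(z-o[2])/d[2]
E
python3 - <<'E'
from h import *
im=cv2.imread('pics/w3.png').astype(int);b,g,r=im[...,0],im[...,1],im[...,2]
m=(r>185)&(g<60)&(b<60);m[:,350:]=0
n,l,s,c=cv2.connectedComponentsWithStats(m.astype(np.uint8))
print(s[1:],c[1:])
i=1+s[1:,4].argmax();u=c[i]
for uv in[u,(272,205)]:
    w=wray(uv,.1995);_,p,R_=st();print(uv,w.round(4),(R_.inv().apply(w-p)*1000).round(1))
a,b_=wray((10,140),.16),wray((468,140),.16);print(a,b_,np.degrees(np.arctan2(*(b_-a)[:2])))
E
```

```text
[[257 193  27  23 408]
 [276 194   1   1   1]
 [269 214   1   1   1]] [[269.30147059 203.53186275]
 [276.         194.        ]
 [269.         214.        ]]
[269.30147059 203.53186275] [0.5238 0.018  0.1995] [-28.7  59.9  14.4]
(272, 205) [0.5233 0.0163 0.1995] [-27.1  59.9  13.5]
[0.51656544 0.19524546 0.16      ] [ 0.58251083 -0.09798126  0.16      ] 167.32531086186071
```

{"method": "jog_arm", "body": {"deltas": [[[-14,0,7],[0,0,0],-0.2],[[-11,5,6],[0,0,0],-0.2],[[0,15,0],[0,0,0],-0.2],[[0,15,0],[0,0,0],-0.2],[[0,5,0],[0,0,0],-0.2],[[0,0,0],[0,0,0],-0.2],[[0,0,0],[0,0,0],-0.2],[[0,0,0],[0,0,0],-0.2]]}}

```text
clock: 11.75
eef_pos: [0.5255, 0.011, 0.2181]
orientation: [0.551, -0.549, 0.444, -0.445]
force: [-0.6, 0.2, -0.5]
opening: 0.0512
```

```bash
python3 - <<'E'
from h import *
show();_,p,R_=st()
print((R_.inv().apply(np.array([.5236,.0185,.176])-p)*1000).round(1))
im=viewer.grab_frame('wrist');cv2.imwrite('pics/w4.png',im[:,:,::-1])
print([(np.round(d['centre'],4).tolist(),round(d['score'],2)) for d in nets.landmark_of('wrist','bolt_grip')[:2]])
im=im.astype(int);r,g,b=im[...,0],im[...,1],im[...,2]
m=(r>185)&(g<60)&(b<60);m[:,450:]=0
n,l,s,c=cv2.connectedComponentsWithStats(m.astype(np.uint8))
i=1+s[1:,4].argmax();print(s[i],c[i]);u=s[i,:2]+s[i,2:4]/2-.5;w=wray(u,.1995);print(w.round(4))
E
```

```text
11.75 tcp [0.5255 0.011  0.2181] F [-0.6  0.2 -0.5] op 0.0512 q [-0.1   0.11 -0.28  1.18  0.    2.83]
[[ 0.21   0.002  0.978]
 [-0.978  0.001  0.21 ]
 [-0.    -1.     0.002]]
[-7.8 42.1 -0.4]
[([0.4974, -0.281, 0.0618], 0.56)]
[296 246  14   4  27] [301.7037037  247.33333333]
[0.529  0.0197 0.1995]
```

View pics/w4.png

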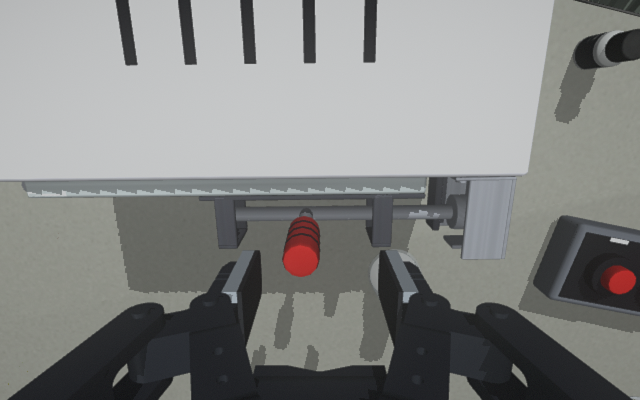

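{"method": "jog_arm", "body": {"deltas": [[[-8,0,0],[0,0,0],-0.2],[[0,10,0],[0,0,0],-0.2],[[0,12,0],[0,0,0],-0.2],[[0,10,0],[0,0,0],-0.2],[[0,6,0],[0,0,0],-0.2],[[0,0,0],[0,0,0],-0.2],[[0,0,0],[0,0,0],-0.2],[[0,0,0],[0,0,0],-0.2]]}}

```text
clock: 12.52
eef_pos: [0.5255, 0.0201, 0.1795]
orientation: [0.552, -0.548, 0.442, -0.446]
force: [1.0, -0.6, -0.1]
opening: 0.051
```

```bash
python3 - <<'E'
from h import *
show();_,p,R_=st()
print((R_.inv().apply(np.array([.5242,.0195,.176])-p)*1000).round(1))
im=viewer.grab_frame('wrist');cv2.imwrite('pics/w5.png',im[:,:,::-1])
E
```

```text
12.52 tcp [0.5255 0.0201 0.1795] F [ 1.  -0.6 -0.1] op 0.051 q [-0.09  0.14 -0.33  1.09  0.    2.84]
[[ 0.211  0.008  0.978]
 [-0.978  0.     0.211]
 [ 0.001 -1.     0.007]]
[ 0.3  3.5 -1.4]
```

View pics/w5.png

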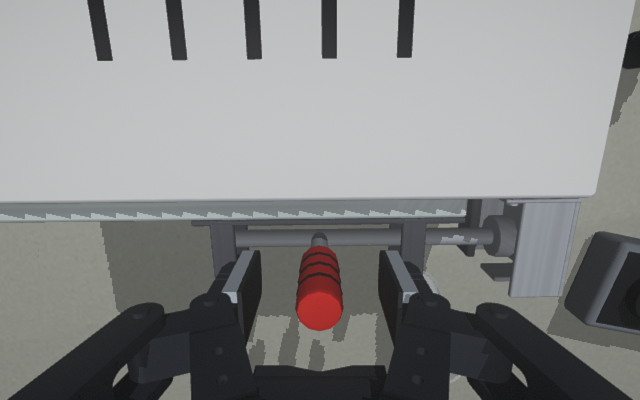

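{"method": "jog_arm", "body": {"deltas": [[[0,3,-1],[0,0,0],0.2],[[0,0,0],[0,0,0],0.4],[[0,0,0],[0,0,0],0.5],[[0,0,0],[0,0,0],1],[[0,0,0],[0,0,0],1],[[0,0,0],[0,0,0],1],[[0,0,0],[0,0,0],1],[[0,0,0],[0,0,0],1]]}}

```text
clock: 13.23
eef_pos: [0.5254, 0.0202, 0.1778]
orientation: [0.553, -0.547, 0.442, -0.447]
force: [-0.9, 0.7, -0.8]
opening: 0.0162
```

{"method": "jog_arm", "body": {"deltas": [[[0,-3,0],[0,0,0],1],[[0,-3,0],[0,0,0],1],[[0,-3,0],[0,0,0],1],[[0,-3,0],[0,0,0],1],[[0,0,0],[0,0,0],1],[[0,0,0],[0,0,0],1],[[0,0,0],[0,0,0],1],[[0,0,0],[0,0,0],1]]}}

```text
clock: 13.9
eef_pos: [0.5253, 0.0202, 0.1906]
orientation: [0.553, -0.547, 0.442, -0.447]
force: [0.6, 1.0, -1.9]
opening: 0.0163
```

{"method": "jog_arm", "body": {"deltas": [[[-3,0,0],[0,0,0],1],[[-4,0,0],[0,0,0],1],[[-4,0,0],[0,0,0],1],[[-4,0,0],[0,0,0],1],[[-4,0,0],[0,0,0],1],[[-4,0,0],[0,0,0],1],[[0,0,0],[0,0,0],1],[[0,0,0],[0,0,0],1]]}}

```text
clock: 14.57
eef_pos: [0.52, 0.0438, 0.1904]
orientation: [0.552, -0.548, 0.441, -0.448]
force: [0.5, -1.4, -2.6]
opening: 0.0167
```

{"method": "jog_arm", "body": {"deltas": [[[-3,0,0],[0,0,0],1],[[-3,0,0],[0,0,0],1],[[-2,0,0],[0,0,0],1],[[0,0,0],[0,0,0],1],[[0,0,0],[0,0,0],1],[[0,0,0],[0,0,0],1],[[0,0,0],[0,0,0],1],[[0,0,0],[0,0,0],1]]}}

```text
clock: 15.23
eef_pos: [0.5181, 0.0524, 0.1903]
orientation: [0.552, -0.548, 0.441, -0.448]
force: [0.3, -1.5, -2.1]
opening: 0.0167
```

```bash
python3 - <<'E'
from h import *
show();_,p,R_=st()
im=viewer.grab_frame('wrist');cv2.imwrite('pics/w6.png',im[:,:,::-1])
# arc about the hinge
y=np.radians(12.5);C=np.array([[np.cos(y),-np.sin(y)],[np.sin(y),np.cos(y)]])
h=np.array([.5254,.0202])-C@np.array([-.025,-.168]);v=p[:2]-h;print('hinge',h,'rel',C.T@v)
for a in range(0,21,4):
    t=-np.radians(a);print(a,h+np.array([[np.cos(t),-np.sin(t)],[np.sin(t),np.cos(t)]])@v)
E
```

```text
15.23 tcp [0.5181 0.0524 0.1903] F [ 0.3 -1.5 -2.1] op 0.0167 q [-0.02  0.12 -0.33  1.11 -0.    2.91]
[[ 0.21   0.01   0.978]
 [-0.978 -0.002  0.21 ]
 [ 0.004 -1.     0.009]]
hinge [0.51344555 0.18962872] rel [-0.0251928  -0.13492826]
0 [0.51805373 0.05244608]
4 [0.50847313 0.0524588 ]
8 [0.49891675 0.05313979]
12 [0.48943116 0.05448575]
16 [0.48006256 0.05649011]
20 [0.4708566  0.05914311]
```

View pics/w6.png

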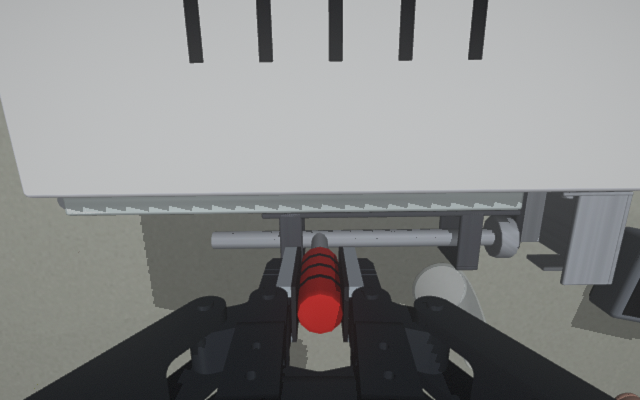

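{"method": "jog_arm", "body": {"deltas": [[[-0.9,0,-4.7],[0,2,0],1],[[-0.9,0,-4.7],[0,2,0],1],[[-0.9,0,-4.7],[0,2,0],1],[[-0.9,0,-4.7],[0,2,0],1],[[-0.9,0,-4.7],[0,2,0],1],[[-0.9,0,-4.7],[0,2,0],1],[[-0.9,0,-4.7],[0,2,0],1],[[0,0,0],[0,0,0],1]]}}

```text
clock: 15.95
eef_pos: [0.4858, 0.0495, 0.1905]
orientation: [-0.496, 0.488, -0.504, 0.511]
force: [1.8, -1.9, -1.7]
opening: 0.0166
```

```bash
cat >> h.py <<'E'
def ang():
    _,p,r=st();v=p[:2]-np.array([.5134,.1896]);v0=np.array([.5181,.0524])-np.array([.5134,.1896])
    M=r.as_matrix();print('arc deg',np.degrees(np.arctan2(v0[1],v0[0])-np.arctan2(v[1],v[0])).round(1),'radius',np.hypot(*v).round(4),np.hypot(*v0).round(4),'tool yaw',np.degrees(np.arctan2(M[1,2],M[0,2])).round(1))
E
python3 -c "
from h import *
show();ang()"
```

```text
15.95 tcp [0.4858 0.0495 0.1905] F [ 1.8 -1.9 -1.7] op 0.0166 q [-0.03  0.06 -0.4   1.1   0.    3.14]
[[-0.031  0.015  0.999]
 [-1.     0.001 -0.031]
 [-0.002 -1.     0.015]]
arc deg 13.1 radius 0.1428 0.1373 tool yaw -1.8
```

{"method": "jog_arm", "body": {"deltas": [[[0,0,0],[0,-2,0],1],[[0,0,-1],[0,-2,0],1],[[-1,0,-2],[0,-1.5,0],1],[[-1,0,-3],[0,-1,0],1],[[-1,0,-2],[0,-0.5,0],1],[[-0.5,0,-1],[0,0,0],1],[[0,0,0],[0,0,0],1],[[0,0,0],[0,0,0],1]]}}

```text
clock: 16.62
eef_pos: [0.4861, 0.0503, 0.1938]
orientation: [0.53, -0.513, 0.468, -0.486]
force: [2.9, -0.5, -1.9]
opening: 0.0168
```

```bash
python3 - <<'E'
from h import *
show();ang();print(env.sense()['joint_pos'],env.sense()['moment'])
im=viewer.grab_frame('wrist');cv2.imwrite('pics/w7.png',im[:,:,::-1])
E
```

```text
16.62 tcp [0.4861 0.0503 0.1938] F [ 2.9 -0.5 -1.9] op 0.0168 q [-0.03  0.04 -0.41  1.08  0.    3.02]
[[ 0.089  0.036  0.995]
 [-0.996  0.     0.089]
 [ 0.003 -0.999  0.035]]
arc deg 13.1 radius 0.142 0.1373 tool yaw 5.1
[-2.99772103e-02  4.32864911e-02 -4.09384425e-01  1.08262458e+00
  1.18735602e-03  3.02288415e+00] [-0.06909609 -0.3053208  -0.01988736]
```

View pics/w7.png

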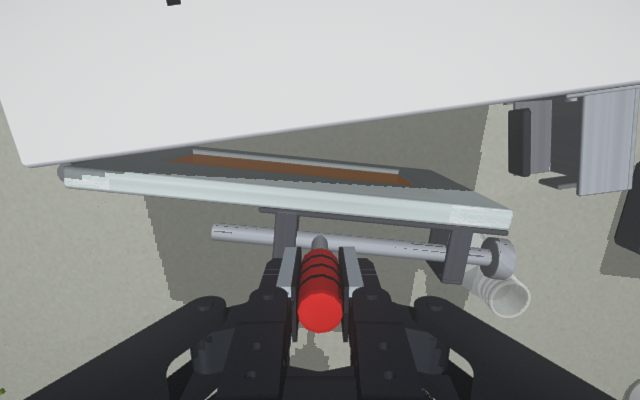

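{"method": "jog_arm", "body": {"deltas": [[[-0.5,0,-4],[-0.7,0,0],1],[[-1,0,-4],[-0.7,0,0],1],[[-1,0,-4],[-0.5,0,0],1],[[-1,0,-4],[0,0,0],1],[[0,0,-2],[0,0,0],1],[[0,0,0],[0,0,0],1],[[0,0,0],[0,0,0],1],[[0,0,0],[0,0,0],1]]}}

```text
clock: 17.33
eef_pos: [0.474, 0.053, 0.1939]
orientation: [0.524, -0.516, 0.475, -0.484]
force: [4.6, -0.8, -4.3]
opening: 0.0162
```

```bash
python3 -c "
from h import *
show();ang()"
```

```text
17.33 tcp [0.474  0.053  0.1939] F [ 4.6 -0.8 -4.3] op 0.0162 q [-0.02  0.03 -0.42  1.1  -0.    3.04]
[[ 0.082  0.017  0.997]
 [-0.997 -0.     0.082]
 [ 0.002 -1.     0.017]]
arc deg 18.1 radius 0.1422 0.1373 tool yaw 4.7
```

{"method": "jog_arm", "body": {"deltas": [[[0,0,0],[0,0,0],1],[[0,0,0],[0,0,0],1],[[0,0,0],[0,0,0],1],[[0,0,0],[0,0,0],1],[[0,0,0],[0,0,0],1],[[0,0,0],[0,0,0],1],[[0,0,0],[0,0,0],1],[[0,0,0],[0,0,0],1]]}}

```text
clock: 18.0
eef_pos: [0.4741, 0.0529, 0.1938]
orientation: [0.524, -0.515, 0.474, -0.484]
force: [4.1, -0.3, -4.0]
opening: 0.0166
```

```bash
python3 - <<'E'
from h import *
show();ang()
im=viewer.grab_frame('top');a=viewer.grab_frame('wrist')
cv2.imwrite('pics/t8.png',np.vstack([cv2.resize(im[130:310,200:500],(640,384)),a[100:316]])[:,:,::-1])
E
```

```text
18.0 tcp [0.4741 0.0529 0.1938] F [ 4.1 -0.3 -4. ] op 0.0166 q [-0.02  0.03 -0.42  1.1   0.    3.04]
[[ 0.081  0.019  0.997]
 [-0.997 -0.     0.081]
 [ 0.002 -1.     0.019]]
arc deg 18.0 radius 0.1422 0.1373 tool yaw 4.6
```

View pics/t8.png

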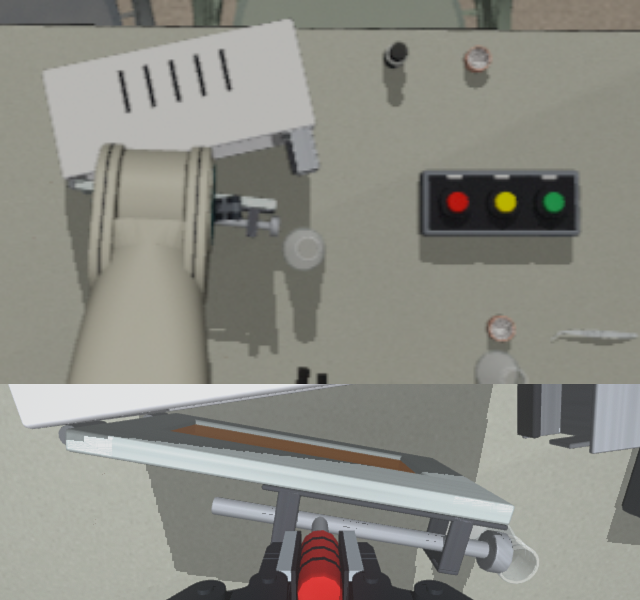

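The picture shows the gate ajar at about 18°, the nose well clear of the keeper, and the bottle (300,250), pot (395,55) and cap (477,58) all standing. The readings are steady, so I'm handing in.

```bash
python3 -c "
from h import *
print(env.finish_job());show();ang()"
```

```text
the job is handed in; nothing more can be done
None
the job is handed in; nothing more can be done
```

I pressed the keys, freed the gate and handed the job in at 18 s of the 48 s allowed. The hand-in gives no verdict, and I got no readings after it.

- **Keys:** I pressed red, yellow, then green, each down to a hard stop at 17 to 24 N. Red got a second press because I wasn't sure the first had gone fully down. All three stopped with the TCP at 0.0657 m, about 3.5 mm higher than the listed fingertip reach implies. Force against height on the red key (2.3 N at 68.5 mm, 4.0 N at 66.8 mm) suggests the shut fingertips reach farther than listed. I took the presses as full, but I couldn't read the key travel directly.
- **Bolt:** I lifted the bolt about 13 mm by its grip and drew it about 33 mm, with forces staying under 3 N at each reading. The picture shows the nose clear of the keeper.
- **Gate:** The gate is held about 18° (0.31 rad) ajar, worked out from the arc of the TCP about the hinge. The pose was steady over the last 0.7 s, with the fingers still clamped on the grip (16.6 mm opening) and about 4 N pulling it back towards shut.
- **Disagreements:** While the gate swung, the distance from TCP to hinge grew by about 5 mm. This is either a hinge estimate error or a small slide-back of the bolt; even if it slid back, about 28 mm remains drawn, above the 18 mm needed. The last arm joint also came to about 3.14 rad, right at its limit. I turned the tool back 7° in the grip, and it ended at 3.04 rad.
- **Bystanders:** The last top view shows the bottle, the pigment pot and the copper-coloured cap upright and apparently in place. I did not measure their positions again.

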